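# Push the sprung-out cartridge carriage home onto its catch

### The job

One of the three cartridge carriages in the dosing rack has sprung out to its loading position and stands proud of the other two. With the fingertips on its front plate, push it all the way in to its stop, then let it go so that it springs part of the way back and catches in line with its neighbours. Leave the other two carriages on their catches, lift none of the cartridges, and leave the loose things beside the rack where they are.

Things in the scene. Friction and masses are not known exactly. Their poses are not given: they have to be found in the camera images.
- rack: Dosing rack, fixed: aluminium tray 172 mm deep, 236 mm wide, with three equal bays side by side 74 mm apart (bays up to 41 mm, back flange 52 mm above the table). Origin on the table below the middle of its front edge, x into the rack, z up. A front plate's face is 50 mm in front of this edge when its carriage is sprung out, 21 mm when caught, 4 mm at the stop.
- slide_a (a joint): Slide of the carriage that starts sprung out, in any of the three bays. In m, growing as it is pushed in: 0 = right out, about 0.029 = caught, 0.046 = at the stop. The spring pushes it out with 4 N at 0 to 8 N at the stop, plus 1 to 4 N drag when moving. Let go within 4 mm of the stop it springs back and catches at 0.029; let go sooner, it comes right out.
- slide_b (a joint): One carriage that starts on its catch, at about 0.029 m. Same values, spring and catch as slide_a. If a caught carriage is pushed to the stop and let go, it comes off its catch and springs right out.
- slide_c (a joint): The other carriage that starts on its catch, at about 0.029 m. Same values, spring and catch as slide_a. If a caught carriage is pushed to the stop and let go, it comes off its catch and springs right out.
- front_a (a point): Middle of the outer (robot-side) face of carriage a's front plate: plain upright aluminium, 54 mm wide, 52 mm high, 3 mm thick, lower edge 11.5 mm and upper edge 63.5 mm above the table. x axis level, into the rack (the way it is pushed); y along the plate's width; z up. The table in front of the plate is free for 100 mm.
- front_b (a point): Middle of the outer (robot-side) face of carriage b's front plate: plain upright aluminium, 54 mm wide, 52 mm high, 3 mm thick, lower edge 11.5 mm and upper edge 63.5 mm above the table. x axis level, into the rack (the way it is pushed); y along the plate's width; z up. The table in front of the plate is free for 100 mm.
- front_c (a point): Middle of the outer (robot-side) face of carriage c's front plate: plain upright aluminium, 54 mm wide, 52 mm high, 3 mm thick, lower edge 11.5 mm and upper edge 63.5 mm above the table. x axis level, into the rack (the way it is pushed); y along the plate's width; z up. The table in front of the plate is free for 100 mm.
- cart_a: Cartridge standing loose in carriage a, directly behind its front plate: square white plastic can 80 x 46 x 46 mm with a black screw cap (top of cap 73 mm above the table), 0.18 to 0.35 kg. Origin at the centre of its underside, 14 mm above the table.
- cart_b: Cartridge standing loose in carriage b, directly behind its front plate: square white plastic can 80 x 46 x 46 mm with a black screw cap (top of cap 73 mm above the table), 0.18 to 0.35 kg. Origin at the centre of its underside, 14 mm above the table.
- cart_c: Cartridge standing loose in carriage c, directly behind its front plate: square white plastic can 80 x 46 x 46 mm with a black screw cap (top of cap 73 mm above the table), 0.18 to 0.35 kg. Origin at the centre of its underside, 14 mm above the table.
- tape: Roll of amber adhesive tape lying flat at the left of the rack: 90 mm across, 19 mm high; origin at the centre of its underside.
- canister: Small aluminium canister with a blue lid standing at the right of the rack: 54 mm across, 85 mm high; origin at the centre of its underside.
- relay: Orange plug-in relay on a blue socket, at the right in front of the rack: 28 x 30 mm, 38 mm high; origin at the centre of its underside.

How it is judged:
By the outcome, as a careful person would: the job done as asked, in the order asked, and still so for the second after the job is handed in, with the robot touching nothing.
It also fails if it takes over 32 s, if anything falls off the work surface, if the arm or the gripper's body presses on something with over 40 N, if the wrist force passes 120 N, or if a joint passes its speed limit or range.

### The arm

A 7-joint arm with a two-finger parallel gripper is mounted at the origin on the work surface. World frame = base frame: x ahead of the robot, y to its left, z up, the work surface at z = 0. Lengths are in m, angles in rad, forces in N, time in s.
With the tool pointing down it reaches from about 0.425 to 0.875 m from the base axis. Payload 4.7 kg.
Tool frame: the origin (TCP) lies midway between the tips of the shut fingers; the grasp point (between the pads) lies 19 mm behind it; z points along the fingers, y is the line along which they close (so a half turn about z gives the same grasp; the last joint's range is limited). The gripper opens to 87 mm and grips with 3 to 60 N. Pads are 19 mm wide; open, the fingers measure 117 mm over their backs; the gripper's body (75 mm by 190 mm) begins 51 mm behind the grasp point.
Start: joints at [1.297, 0.321, -0.07, 1.45, 0.023, 1.371, -0.057], TCP at [0.184, -0.623, 0.223] pointing down, gripper open.
Joint ranges: [-2.86, 2.86], [-0.3, 2.09], [-1.38, 1.24], [0.06, 2.45], [-1.56, 4.7], [0.09, 2.05], [-2.69, 2.69]. Speed limits (rad/s): [2.57, 2.57, 3.14, 3.14, 3.14, 3.14, 3.14].

### API

Orientations are given as a rotation vector (axis times angle).
In Python, from bench import ctrl, get_image, calibration gives the robot as it stands.
- The arm moves only by the tool apply_moves, never from a script. Its arguments are lists of equal length, an entry for each row: "dp": the shift along the tool's x, y, z in m, a list of three; "twist": the turn, a rotation vector about the tool's x, y, z in rad, a list of three; "fingers": the closure, from 0 (fully open) to 1 (shut). In form: {"dp": [[dx, dy, dz], ...], "twist": [[ax, ay, az], ...], "fingers": [fingers, ...]}. A call has 1 to 10 rows; each row shifts and turns the commanded pose from where the row before left it, along the tool's axes as they then stand; what a row does not reach is not made up. A row lasts 1/10 s, in which the tool goes at most 50 mm and 8.59 degrees, less where a joint would pass 70% of its speed; a pose out of reach is approached as far as the arm can. A call is refused whole if a number of a shift passes 0.05 or a number of a turn 0.15, either way. A call with a gripper value outside its range is refused whole. The fingers move at their own pace and stop on an object; "newtons" is the grip in N (left out, the last holds). Time passes only in rows, so rows that do not move let the fingers close. It gives the time, the measured TCP pose, the force, the opening and the grip force at its end, in the units of the state.
- ctrl.get_state(): the state, without advancing time (a new reading comes with each control period).
- get_image(name): name is "scene" or "top" or "wrist"; returns the picture (384x512x3 uint8, red, green, blue); there is no depth.
- calibration(name): a dict with "fx", "fy", "cx", "cy" (pixels), "eye" and "attitude" of the camera in the world; the wrist camera has in their place "hand_eye" (4x4, takes a point from camera to tool coordinates, whose origin is the TCP and whose axes are the flange's). Camera axes: x right, y up, looking along -z (the intrinsics and any distortion apply to the point x, -y, -z); pixel columns grow to the right and rows downward; lengths in m; the calibration is good to about 2 mm. A picture is of the moment at which its call begins: read the wrist's pose just before it. calibration takes no time and is no camera call.
- ctrl.close_job(): hands the job in; it is judged then, once.
The state is a dict: "time": time; "joint_positions": joint angles; "qd": joint speeds; "joint_torque": joint torques, N m; "position": TCP position; "tool_rot": TCP orientation; "ft_force": force on the tool from outside, world axes, zero at the start; "torque": the same for the moment, N m; "grip_width": opening from 0.0 (shut) to 1.0 (fully open); "grip_force": force on a finger pad.
Only numpy, scipy, OpenCV 4.12 (cv2) and the standard library are available. Lean on these libraries where they do the work, as an engineer would, in place of code of your own. Each camera call takes 0.05 s, during which the arm holds its last target. There are 200 camera calls.

## Working session

There is one attempt and no reset: what is moved stays moved. The work goes in short steps, Python scripts to look and compute and a tool call to move; the robot and the scene stay as the last step left them, time stands still between calls to the robot, and variables do not carry over. Pictures are saved under pics/ and viewed, at most 10 in all, crops included, and the job is handed in when it is done.

Besides the shell and the picture viewer there is one more tool, called after "Request:" as name(argument=value, ...) on one line, values as JSON. apply_moves: Moves the arm, as the interface text tells. Its arguments: {"type":"object","properties":{"dp":{"type":"array"},"twist":{"type":"array"},"fingers":{"type":"array"},"newtons":{"type":"number"}},"required":["dp","twist","fingers"]}

```bash
mkdir -p pics; python3 - <<'E'
from bench import ctrl,get_image,calibration
import cv2,numpy as np
np.set_printoptions(precision=4,suppress=True)
s=ctrl.get_state();print(s['time'],s['position'],s['tool_rot'],s['grip_width'],s['ft_force'])
ims=[]
for n in ('scene','top'):
    print(n,calibration(n)); cv2.imwrite(f'pics/{n}.png',get_image(n)[:,:,::-1])
print(calibration('wrist'))
E
ls
```

```text
0.0 [ 0.1843 -0.6227  0.2214] [-3.1072 -0.4502  0.0006] 0.9961608755919582 [-0.8503  0.1968  0.6101]
scene {'fx': 373.0633320131548, 'fy': 373.0633320131548, 'cx': 255.85134150587066, 'cy': 192.37050835963538, 'eye': array([ 0.9556, -0.4555,  0.6811]), 'attitude': array([0.7547, 0.2283, 0.6029])}
top {'fx': 394.6626440868117, 'fy': 394.6626440868117, 'cx': 254.0342725375921, 'cy': 183.3343353686174, 'eye': array([0.3788, 0.0586, 0.9686]), 'attitude': array([ 0.1686, -0.171 , -1.5711])}
{'fx': 306.2556331380187, 'fy': 306.2556331380187, 'cx': 253.7618572682725, 'cy': 191.31202837184486, 'hand_eye': array([[-0.0007,  0.9614,  0.2752,  0.0761],
       [ 1.    ,  0.001 , -0.0009, -0.0003],
       [-0.0012,  0.2752, -0.9614, -0.1613],
       [ 0.    ,  0.    ,  0.    ,  1.    ]])}
pics
```

View pics/top.png

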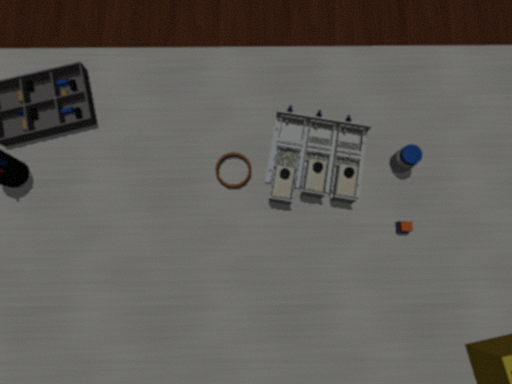

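View pics/scene.png

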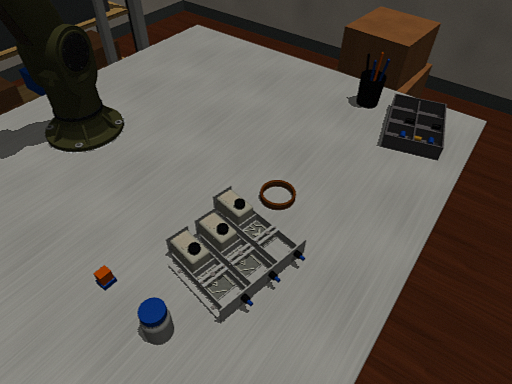

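The left bay (beside the tape) is the one sprung out: in the top view its cap is at about (285,174) and its front plate at (281,201), while the other caps are at (318,167) and (348,172). In the scene view the same caps are at (240,204), (222,229) and (194,248).

```bash
cat > h.py <<'E'
import cv2,numpy as np
from scipy.spatial.transform import Rotation as R
from bench import calibration,ctrl
np.set_printoptions(precision=4,suppress=True)
def ray(n,uv,st=None):
    c=calibration(n)
    if n=='wrist':
        T=np.eye(4);T[:3,:3]=R.from_rotvec(st['tool_rot']).as_matrix();T[:3,3]=st['position']
        T=T@c['hand_eye'];e,A=T[:3,3],T[:3,:3]
    else: e,A=np.array(c['eye']),R.from_rotvec(c['attitude']).as_matrix()
    return e,A@np.array([(uv[0]-c['cx'])/c['fx'],-(uv[1]-c['cy'])/c['fy'],-1])
def onz(n,uv,z,st=None):
    e,d=ray(n,uv,st);return e+d*(z-e[2])/d[2]
def blobs(im,box):
    x0,y0,x1,y1=box;m=(im[y0:y1,x0:x1].max(2)<45).astype('uint8')
    n,_,s,c=cv2.connectedComponentsWithStats(m)
    return [(c[i]+[x0,y0],s[i,4]) for i in range(1,n) if s[i,4]>25]
E
python3 - <<'E'
from h import *
for n,box in (('top',(265,150,365,190)),('scene',(180,190,255,265))):
    im=cv2.imread(f'pics/{n}.png')
    for c,a in blobs(im,box): print(n,c,a,onz(n,c,.073 if a<250 else .07))
im=cv2.imread('pics/top.png')[90:230,205:425];cv2.imwrite('pics/c.png',cv2.resize(im,None,fx=3.6,fy=3.6,interpolation=cv2.INTER_CUBIC)*1)
E
```

```text
top [317.5556 166.8254] 63 [ 0.6139 -0.0927  0.073 ]
top [284.4697 173.3939] 66 [ 0.5986 -0.0148  0.073 ]
top [348.6769 171.9231] 65 [ 0.6011 -0.165   0.073 ]
scene [231.2665 219.7085] 319 [ 0.6176 -0.0625  0.07  ]
scene [239.3258 203.5169] 89 [ 0.6042 -0.0171  0.073 ]
scene [208.2873 236.6961] 181 [ 0.6101 -0.1278  0.073 ]
scene [222.1651 228.4862] 109 [ 0.619  -0.0944  0.073 ]
scene [214.9242 251.9394] 132 [ 0.6453 -0.1485  0.073 ]
scene [193.9597 248.1855] 124 [ 0.6062 -0.1664  0.073 ]
scene [184.2034 259.678 ] 59 [ 0.6096 -0.1977  0.073 ]
```

View pics/c.png

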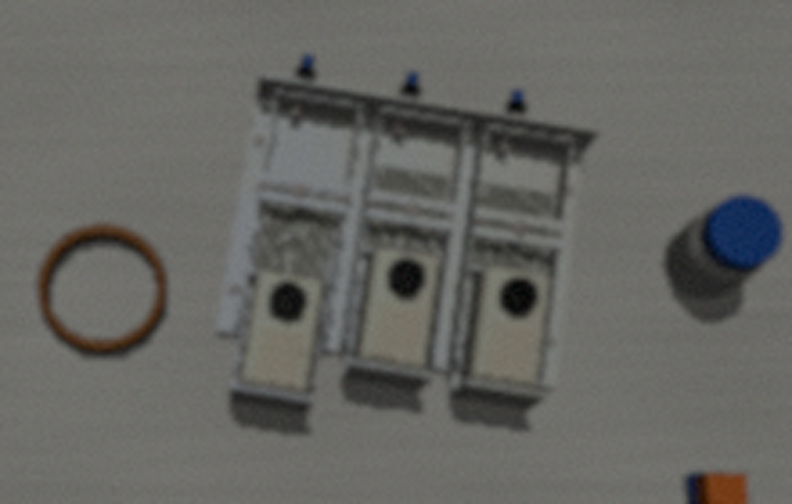

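In the enlarged crop, carriage a's front edge runs from (237,388) to (312,402). The back knobs at (307,62), (411,80) and (517,98) give a rack yaw of about -10°, which agrees with the caps. That puts front_a at about (0.541,-0.006). I'll turn the tool to that yaw, shut the fingers and travel high.

Request:
apply_moves(dp=[[0.04,0,0],[0.04,0,0],[0.04,0,0],[0.04,0,0],[0,0,0]], twist=[[0,0,0.1156],[0,0,0.1156],[0,0,0.1156],[0,0,0.1156],[0,0,0]], fingers=[1,1,1,1,1], newtons=20)

```text
time: 0.6
position: [0.3505, -0.6017, 0.2211]
tool_rot: [-3.127, 0.261, -0.006]
ft_force: [0.2, 0.1, -0.8]
grip_width: 0.631
grip_force: 0.0
```

```bash
cat >> h.py <<'E'
def go(x,y,z):
    s=ctrl.get_state();A=R.from_rotvec(s['tool_rot']).as_matrix()
    print(s['time'],s['position'],'xaxis',A[:,0],'z',A[:,2],s['ft_force'],s['grip_width'])
    print('dp tool',A.T@(np.array([x,y,z])-s['position']))
E
python3 -c "
from h import *
go(.485,.004,.2)"
```

```text
0.6 [ 0.3505 -0.6017  0.2211] xaxis [ 0.9861 -0.166   0.0035] z [ 0.0041  0.0033 -1.    ] [ 0.1539  0.0736 -0.7596] 0.6310267038416592
dp tool [ 0.032  -0.6195  0.0236]
```

Request:
apply_moves(dp=[[0.003,-0.04,0],[0.003,-0.04,0],[0.003,-0.04,0],[0.003,-0.04,0],[0.003,-0.04,0],[0.003,-0.04,0],[0.003,-0.04,0],[0.003,-0.04,0],[0.003,-0.04,0],[0.003,-0.04,0]], twist=[[0,0,0.008],[0,0,0],[0,0,0],[0,0,0],[0,0,0],[0,0,0],[0,0,0],[0,0,0],[0,0,0],[0,0,0]], fingers=[1,1,1,1,1,1,1,1,1,1])

```text
time: 1.6
position: [0.4435, -0.2158, 0.2222]
tool_rot: [3.128, -0.286, -0.001]
ft_force: [1.2, 0.4, -0.0]
grip_width: 0.002
grip_force: 0.0
```

Request:
apply_moves(dp=[[0,-0.04,0],[0,-0.04,0],[0,-0.04,0],[0,-0.04,0],[0,-0.04,0],[0,0,0],[0,0,0]], twist=[[0,0,0],[0,0,0],[0,0,0],[0,0,0],[0,0,0],[0,0,0],[0,0,0]], fingers=[1,1,1,1,1,1,1])

```text
time: 2.3
position: [0.4799, -0.0201, 0.2223]
tool_rot: [3.128, -0.282, -0.001]
ft_force: [-0.2, -0.8, 0.0]
grip_width: 0.007
grip_force: 0.0
```

```bash
python3 -c "
from h import *
from bench import get_image
go(.485,.004,.2)
im=get_image('wrist');cv2.imwrite('pics/w1.png',im[:,:,::-1])
"
```

```text
2.3 [ 0.4799 -0.0201  0.2223] xaxis [ 0.9838 -0.179  -0.0005] z [-0.0007 -0.0008 -1.    ] [-0.1912 -0.7965  0.0172] 0.007022598065796222
dp tool [ 0.0007 -0.0247  0.0222]
```

View pics/w1.png

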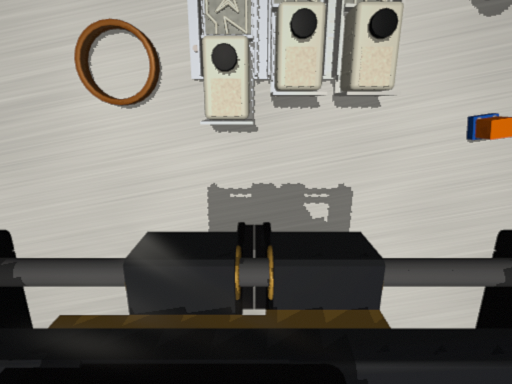

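The wrist view shows plate a's upper edge from (202,122) to (254,122), level in the image, so the yaw is right. The fingertips are around (254,230). I'll cast those edge ends, and plate b's edge (271,94)–(327,94), onto z = 0.0635.

```bash
python3 -c "
from h import *
s=ctrl.get_state()
for p in ((202,122),(254,122),(271,94),(327,94),(334,94),(391,94)): print(p,onz('wrist',p,.0635,s))
a=(onz('wrist',(202,122),.0635,s)+onz('wrist',(254,122),.0635,s))/2
x=np.array([.9845,-.1754,0]);t=a-x*.045;print('face',a,'pre',t)
go(t[0],t[1],.035)"
```

```text
(202, 122) [0.5464 0.02   0.0635]
(254, 122) [ 0.5367 -0.0322  0.0635]
(271, 94) [ 0.5604 -0.0538  0.0635]
(327, 94) [ 0.5503 -0.1087  0.0635]
(334, 94) [ 0.549  -0.1155  0.0635]
(391, 94) [ 0.5386 -0.1714  0.0635]
face [ 0.5416 -0.0061  0.0635] pre [0.4973 0.0018 0.0635]
2.35 [ 0.4798 -0.0215  0.2222] xaxis [ 0.9833 -0.1817 -0.0006] z [-0.0008 -0.0009 -1.    ] [-0.0341 -0.979  -0.5002] 0.005014500393454014
dp tool [ 0.013  -0.0263  0.1872]
```

Request:
apply_moves(dp=[[0.0065,-0.013,0.03],[0.0065,-0.013,0.04],[0,0,0.04],[0,0,0.04],[0,0,0.025],[0,0,0.012],[0,0,0],[0,0,0]], twist=[[0,0,0],[0,0,0],[0,0,0],[0,0,0],[0,0,0],[0,0,0],[0,0,0],[0,0,0]], fingers=[1,1,1,1,1,1,1,1])

```text
time: 3.15
position: [0.4987, 0.0019, 0.0365]
tool_rot: [3.128, -0.288, 0.002]
ft_force: [-0.6, 0.5, 0.5]
grip_width: 0.002
grip_force: 0.0
```

```bash
python3 -c "
from h import *
go(.5322,-.0044,.035)"
```

```text
3.15 [0.4987 0.0019 0.0365] xaxis [ 0.9832 -0.1827  0.0015] z [ 0.0015 -0.0004 -1.    ] [-0.5543  0.4685  0.4729] 0.001959024894509498
dp tool [0.0341 0.0001 0.0016]
```

Request:
apply_moves(dp=[[0.015,0,0],[0.01,0,0],[0.005,0,0],[0.005,0,0],[0.005,0,0],[0.005,0,0],[0.005,0,0],[0.005,0,0],[0,0,0]], twist=[[0,0,0],[0,0,0],[0,0,0],[0,0,0],[0,0,0],[0,0,0],[0,0,0],[0,0,0],[0,0,0]], fingers=[1,1,1,1,1,1,1,1,1])

```text
time: 4.05
position: [0.5503, -0.007, 0.0355]
tool_rot: [3.128, -0.286, -0.006]
ft_force: [-5.6, 0.5, 3.3]
grip_width: 0.008
grip_force: 2.8
```

Request:
apply_moves(dp=[[0.005,0,0],[0.005,0,0],[0.005,0,0],[0.004,0,0],[0,0,0]], twist=[[0,0,0],[0,0,0],[0,0,0],[0,0,0],[0,0,0]], fingers=[1,1,1,1,1])

```text
time: 4.55
position: [0.5682, -0.0102, 0.0354]
tool_rot: [3.128, -0.286, -0.009]
ft_force: [-7.3, 0.4, 5.4]
grip_width: 0.003
grip_force: 3.6
```

Request:
apply_moves(dp=[[0.003,0,0],[0.003,0,0],[0.002,0,0],[0.002,0,0]], twist=[[0,0,0],[0,0,0],[0,0,0],[0,0,0]], fingers=[1,1,1,1])

```text
time: 4.95
position: [0.5734, -0.0112, 0.0353]
tool_rot: [3.127, -0.285, -0.024]
ft_force: [-23.4, 1.7, 19.9]
grip_width: 0.007
grip_force: 11.5
```

Request:
apply_moves(dp=[[0.002,0,-0.001],[0,0,0]], twist=[[0,0,0],[0,0,0]], fingers=[1,1])

```text
time: 5.15
position: [0.5733, -0.0112, 0.0354]
tool_rot: [3.127, -0.284, -0.03]
ft_force: [-21.8, 2.4, 14.8]
grip_width: 0.008
grip_force: 11.3
```

```bash
python3 - <<'E'
from h import *
from bench import get_image
s=ctrl.get_state();print(s['position'],s['ft_force'],s['torque'])
w=get_image('wrist')[:,:,::-1]
cv2.imwrite('pics/w2.png',w)
E
```

```text
[ 0.5733 -0.0112  0.0354] [-21.806    2.4444  14.7916] [0.5546 4.5144 0.0144]
```

View pics/w2.png

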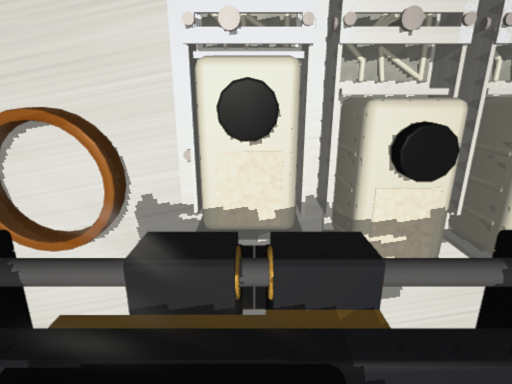

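The wrist view shows can a well in, with its cap at (248,110), ahead of b's cap at (425,152). I'll check the offset along the rack, which should be +17 mm at the stop.

```bash
python3 - <<'E'
from h import *
s=ctrl.get_state();d=onz('wrist',(248,110),.073,s)-onz('wrist',(425,152),.073,s)
print(d@[.984,-.177,0],d@[.177,.984,0])
d=onz('wrist',(248,54),.06,s)-onz('wrist',(395,92),.06,s);print(d@[.984,-.177,0])
E
```

```text
0.016642568775139078 0.07106069400108078
0.014913444965756719
```

It's about 17 mm past b, the force has risen and the position no longer moves, so the carriage is at its stop. Now I'll back straight off.

Request:
apply_moves(dp=[[-0.01,0,0],[-0.02,0,0],[-0.03,0,0],[-0.03,0,0],[-0.02,0,0],[0,0,-0.04],[0,0,-0.04],[0,0,-0.04],[0,0,-0.03],[0,0,0]], twist=[[0,0,0],[0,0,0],[0,0,0],[0,0,0],[0,0,0],[0,0,0],[0,0,0],[0,0,0],[0,0,0],[0,0,0]], fingers=[1,1,1,1,1,1,1,1,1,1])

```text
time: 6.2
position: [0.4774, 0.0072, 0.1916]
tool_rot: [3.128, -0.286, 0.015]
ft_force: [0.4, -0.0, 0.0]
grip_width: 0.008
grip_force: 0.0
```

```bash
python3 - <<'E'
from h import *
from bench import get_image
s=ctrl.get_state();print(s['position'],s['ft_force'])
cv2.imwrite('pics/w3.png',get_image('wrist')[:,:,::-1])
E
```

```text
[0.4774 0.0072 0.1916] [ 0.446  -0.0488  0.0179]
```

View pics/w3.png

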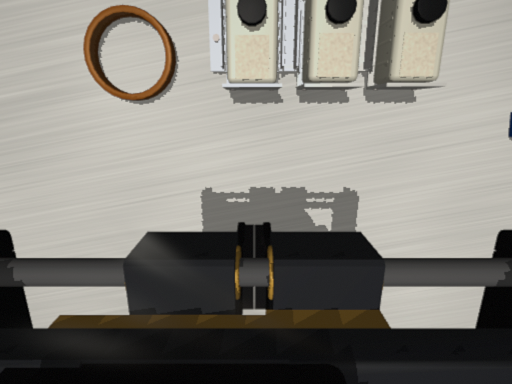

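All three plates are in line at row 86, with caps at rows 8–10. Carriage a has caught, nothing else has moved, and the arm is clear.

```bash
python3 -c "
from bench import ctrl
print(ctrl.close_job())"
```

```text
the job is handed in; nothing more can be done
None
```

The left carriage was pushed to its stop and released; it caught in line with the other two, which stayed on their catches, and the job was handed in at about 6.3 s with the arm clear.

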